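Set the slope on a pendulum angle gauge over a ribbed stud block

ROBOT

A 6-joint arm with a two-finger parallel gripper is mounted at the origin on the work surface. World frame = base frame: x ahead of the robot, y to its left, z up, the work surface at z = 0. Lengths are in m, angles in rad, forces in N, time in s.
With the tool pointing down it reaches from about 0.35 to 0.925 m from the base axis. Payload 6.4 kg.
Tool frame: the origin (TCP) lies at the very end of the fingers, on their centre line; the grasp point (between the pads) lies 19 mm behind it (ctrl.grip_depth is the distance from the TCP to the grasp point, in m); z points along the fingers, y is the direction in which the jaws open and shut (so a half turn about z gives the same grasp; the last joint's range is limited). The gripper opens to 94 mm and grips with 3 to 60 N. Pads are 16 mm wide; open, the fingers measure 119 mm over their backs; the gripper's body (75 mm by 177 mm) begins 78 mm behind the grasp point.
Start: joints at [-1.305, 0.245, 1.558, -0, 1.339, -0.174], TCP at [0.277, -0.588, 0.205] pointing down, gripper open.
Joint ranges: [-3.13, 3.13], [-1.02, 2.26], [0.13, 2.54], [-0.95, 4.09], [0.21, 2.88], [-2.74, 2.74]. Speed limits (rad/s): [2.57, 2.57, 3.14, 3.14, 3.14, 3.14].

INTERFACE

Orientations are given as a rotation vector (axis times angle).
In Python, from rig import ctrl gives the robot as it stands.
- The arm moves only by the tool move_arm, never from a script. Its argument "commands" is one flat list of numbers, 4 for each row, row after row: the shift along the tool's x, y, z in cm, then the turn about the tool's z in degrees. In form: [x, y, z, twist, x, y, z, twist, ...]. A call has 1 to 12 rows; each row shifts and turns the commanded pose from where the row before left it, along the tool's axes as they then stand; what a row does not reach is not made up. A row lasts 1/12 s, in which the tool goes at most 41.7 mm and 7.16 degrees, less where a joint would pass 70% of its speed; a pose out of reach is approached as far as the arm can. A call is refused whole if a number of a shift passes 4.17 or a number of a turn 7.16, either way. A call with a gripper value outside its range is refused whole. "hand" is the opening in per cent of the stroke, from 0 (shut) to 100 (fully open), set as the call begins (left out, the last holds). The fingers move at their own pace and stop on an object; "grip_force" is the grip in N (left out, the last holds). Time passes only in rows, so rows that do not move let the fingers close. It gives the time, the measured TCP pose, the force and the opening at its end, in the units of the state.
- ctrl.read_state(): the state, without advancing time (a new reading comes with each control period).
- ctrl.camera(name): name is "side" or "top" or "wrist"; returns the picture (400x640x3 uint8, blue, green, red); there is no depth.
- ctrl.camera_info(name): a dict with "fx", "fy", "cx", "cy" (pixels), "k1" (the pictures are not rectified: a ray, as slopes to the right and down, at radius r is drawn at 1 + k1 r^2 times it, then the intrinsics apply), "rvec" (rotation vector, rad) and "tvec" (3), from world to camera coordinates, as OpenCV has them. Camera axes: x right, y down, z forward; pixel columns grow to the right and rows downward; lengths in m; the calibration is good to about 2 mm. A picture is of the moment at which its call begins: read the wrist's pose just before it. camera_info takes no time and is no camera call; for the wrist camera it gives the pose at the moment of the call.
- ctrl.finish_job(): hands the job in, once; it reports no verdict.
The state is a dict: "clock": time; "q": joint angles; "joint_velocities": joint speeds; "effort": joint torques, N m; "tcp_pos": TCP position; "ee_rot": TCP orientation; "force": force on the tool from outside, world axes, zero at the start; "moment": the same for the moment, N m; "gripper_width": finger opening in m.
Only numpy, scipy, OpenCV 4.12 (cv2) and the standard library are available. Lean on these libraries where they do the work, as an engineer would, in place of code of your own. Each camera call takes 0.05 s, during which the arm holds its last target.

TASK

We are fitting a sloping shoe rail: take the pendulum angle gauge by its handle and gently stand it level on the uneven stud block (not the flat joist offcut), the middle of its sprung foot square across the rib. Then rock it sideways there, without leaning its face forward or back, until the swinging pointer settles on the mark tab. Finish while still holding it steady there, pressed down so the sprung foot is part-way in but not bottomed out; do not let go, and leave the other things where they are.

Things in the scene. Friction and masses are not known exactly. Their poses are not given: they have to be found in the camera images.
- gauge_grip (a point): Centre of the angle gauge's grey plastic handle, a block 26 (x) x 32 (y) x 52 mm (z), to be gripped from above across either pair of sides; 182 mm above the sole when the foot is out. Gauge axes: z up along the gauge, y along the foot bar (width of the dial), x out of the dial's face.
- foot_sole (a point): Middle of the underside of the gauge's sprung rubber foot, a flat bar 38 (x) x 90 (y) x 9 mm, straight below the handle. Same axes as the gauge.
- foot (a joint): How far the sprung foot is pushed into the gauge, in m along the gauge's z: 0 fully out (as it stands on the bench), 0.012 bottomed out. It starts to move at about 5 N and needs 0.7 N more per mm (about 9 N at 0.006); the gauge's own weight helps.
- pointer (a joint): Swing of the free black pendulum pointer about its pivot on the dial (gauge x axis, 140 mm above the sole; tip 84 mm below it), rad: 0 along the gauge's -z, positive with its tip to the gauge's +y. It hangs plumb, so it reads minus the gauge's roll about its own x; it swings at about 2.3 Hz and settles in about 1.5 s.
- mark (a joint): Angle of the mark tab about the same pivot and in the same sense as the pointer, rad; the pointer is on the mark when both agree. The tab is a dark grey steel piece 11 mm wide, 12 mm high, on the dial just beyond the pointer's tip, preset at 0.20 to 0.36 (gauge's +y side), stiff: it keeps its setting.
- pointer_tip (a point): Tip of the pointer; its z axis runs along the pointer to the pivot.
- mark_tab (a point): Upper (pivot-side) end of the mark tab, 86 mm from the pivot; its z axis runs to the pivot.
- gauge: The whole angle gauge, 208 mm tall, about 0.37 kg, standing upright on the bench at the start. Below the handle (156 mm above the sole and down) a white plate 132 mm wide (y) in an aluminium frame, an aluminium bar 30 x 90 mm, and the foot. Origin in the middle at sole level (foot out).
- stud: The uneven stud block, pale wood, fixed to the bench: 120 (x) x 90 (y) mm; its top is stepped, 40 mm high on the +y side and 46 mm on the -y side, with a half-round rib 20 mm wide along the whole length (x) in the middle, 64 mm high. Origin at the centre of its underside.
- ridge (a point): Top of the stud block's rib at mid-length, 64 mm above the bench; x along the rib, y across it, z up. The rib's rounded crown has a radius of 10 mm (its axis is 10 mm below this point).
- offcut_mid (a point): Centre of the flat joist offcut, a loose plain pale wood block 90 x 120 x 45 mm: a bystander.
- weight_mid (a point): Centre of the round glass weight, 68 mm across and 36 mm high: a bystander.
- train_mid (a point): Centre of the small wooden model train car, 90 x 40 x 47 mm: a bystander.
- shoehorn_mid (a point): Near the middle of the red silicone shoe horn, 222 mm long (x), 42 mm wide, lying flat: a bystander.
- parcel_mid (a point): Centre of the white plastic parcel box, 200 x 150 x 110 mm: a bystander.
Mind the look-alikes: they are no part of the job. What is shaped like the stud but turquoise is not meant. Leave any pink look-alike of the gauge alone.

How it is judged:
By the outcome, as a careful person would: the job done as asked, in the order asked, and still so for the second after the job is handed in, while the arm keeps its last pose, push and grip.
It also fails if it takes over 40 s, if anything falls off the work surface, if the arm or the gripper's body presses on something with over 40 N, if the wrist force passes 120 N, or if a joint passes its speed limit or range.

## Working session

There is one attempt and no reset: what is moved stays moved. The work goes in short steps, Python scripts to look and compute and a tool call to move; the robot and the scene stay as the last step left them, time stands still between calls to the robot, and variables do not carry over. Pictures are saved under pics/ and viewed, and the job is handed in when it is done.

Besides the shell and the picture viewer there is one more tool, called after ">>>" in YAML: its name, and indented under it one key for each argument. move_arm: Moves the arm, as the interface text tells. Its arguments: {"type":"object","properties":{"commands":{"type":"array"},"hand":{"type":"number"},"grip_force":{"type":"number"}},"required":["commands"]}

```bash
mkdir -p pics; ls; python3 - <<'E'
from rig import ctrl
import cv2
s=ctrl.read_state();print(s)
for n in("side","top","wrist"):
    print(n,ctrl.camera_info(n)); cv2.imwrite(f"pics/a_{n}.png",ctrl.camera(n))
E
```

```text
pics
{'clock': 0.0, 'q': array([-1.30508422e+00,  2.45789030e-01,  1.55901747e+00, -4.05635316e-06,
        1.33868749e+00, -1.74104592e-01]), 'joint_velocities': array([ 6.76646155e-04,  7.43416509e-05, -5.17563640e-05, -4.54302760e-04,
        1.85237975e-04, -8.90654869e-04]), 'effort': array([ 1.07492253e-04, -4.15826583e+01, -3.14609814e+01,  6.84554363e-02,
        3.31737043e-02, -1.45820927e-04]), 'tcp_pos': array([ 0.27659364, -0.58754755,  0.20435952]), 'ee_rot': array([-3.06408133e+00, -6.84894738e-01,  1.42857003e-04]), 'force': array([ 0.14457467,  0.13206229, -0.44462253]), 'moment': array([ 0.02434688, -0.02943965,  0.01394659]), 'gripper_width': 0.09406510102664416}
side {'fx': 500.00503226280784, 'fy': 500.00503226280784, 'cx': 328.6447330556396, 'cy': 198.95719306615518, 'k1': 0.013282243950648606, 'rvec': array([ 0.85340097, -2.47247728,  1.16348046]), 'tvec': array([0.46459418, 0.33355573, 1.63557895])}
top {'fx': 445.4796660570982, 'fy': 445.4796660570982, 'cx': 322.0194026173231, 'cy': 196.46284533983885, 'k1': -0.11691160126434239, 'rvec': array([ 2.20707865e+00, -2.19198543e+00,  2.92939069e-04]), 'tvec': array([0.02574622, 0.56162731, 1.46971154])}
wrist {'fx': 294.22133002544234, 'fy': 294.22133002544234, 'cx': 321.3312795714969, 'cy': 205.3345030964632, 'k1': -0.02817268501745317, 'rvec': array([-2.45415638,  1.55896617,  0.21470317]), 'tvec': array([-0.64865811, -0.02690228,  0.3930083 ])}
```

View pics/a_side.png

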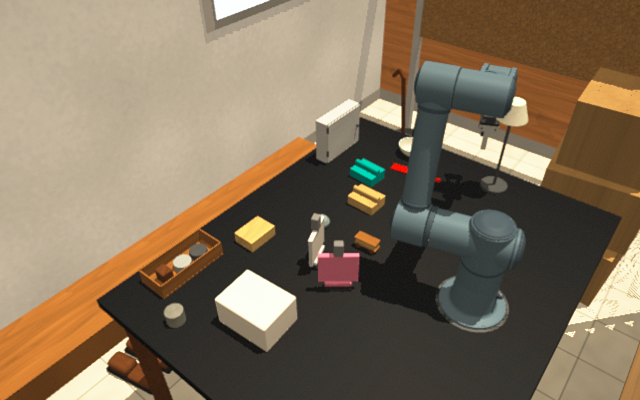

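View pics/a_top.png

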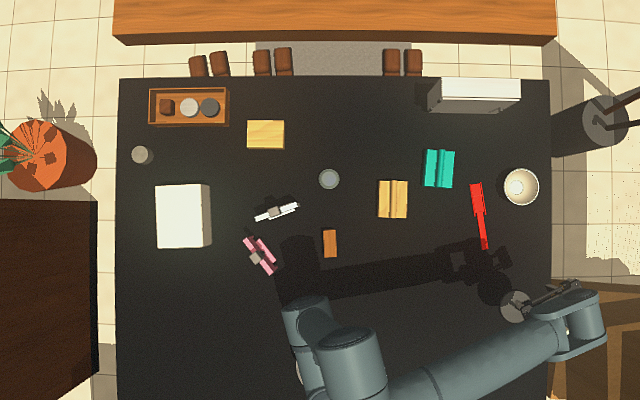

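View pics/a_wrist.png

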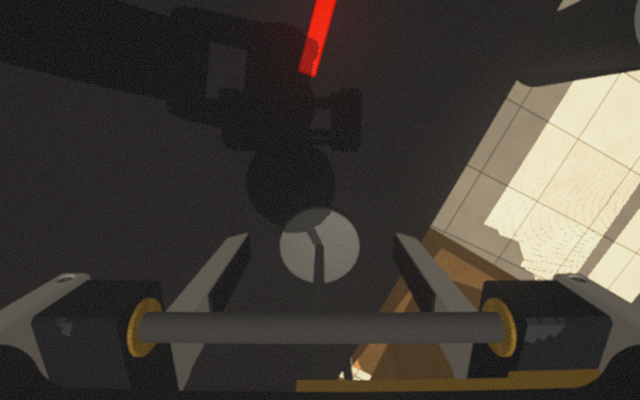

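```bash
cat > h.py <<'E'
import numpy as np, cv2
from scipy.spatial.transform import Rotation as Ro
from rig import ctrl
def ray(info,uv):
    x=(uv[0]-info['cx'])/info['fx'];y=(uv[1]-info['cy'])/info['fy']
    d=np.array([x,y]);p=d.copy()
    for _ in range(20): p=d/(1+info['k1']*(p@p))
    R=Ro.from_rotvec(info['rvec']).as_matrix()
    return -R.T@info['tvec'], R.T@np.array([p[0],p[1],1])
def onplane(info,uv,z):
    o,d=ray(info,uv); return o+d*(z-o[2])/d[2]
def proj(info,P):
    c=Ro.from_rotvec(info['rvec']).as_matrix()@np.asarray(P)+info['tvec']
    p=c[:2]/c[2]; p=p*(1+info['k1']*(p@p)); return np.array([info['cx']+info['fx']*p[0],info['cy']+info['fy']*p[1]])
def tri(rays):
    A=np.zeros((3,3));b=np.zeros(3)
    for o,d in rays:
        d=d/np.linalg.norm(d);M=np.eye(3)-np.outer(d,d);A+=M;b+=M@o
    return np.linalg.solve(A,b)
def crop(img,u0,v0,u1,v1,name,f=6):
    cv2.imwrite(name,cv2.resize(img[v0:v1,u0:u1],None,fx=f,fy=f,interpolation=cv2.INTER_CUBIC))
E
python3 - <<'E'
from h import *
t=cv2.imread('pics/a_top.png');s=cv2.imread('pics/a_side.png')
crop(t,240,190,310,290,'pics/b1.png',6)
crop(t,370,170,420,230,'pics/b2.png',8)
crop(s,295,180,395,300,'pics/b3.png',5)
ti=ctrl.camera_info('top');print(-Ro.from_rotvec(ti['rvec']).as_matrix().T@ti['tvec'])
si=ctrl.camera_info('side');print(-Ro.from_rotvec(si['rvec']).as_matrix().T@si['tvec'])
E
```

```text
[ 0.5290329  -0.00263372  1.48197752]
[-0.28075089  1.1110979   1.2995638 ]
```

View pics/b1.png

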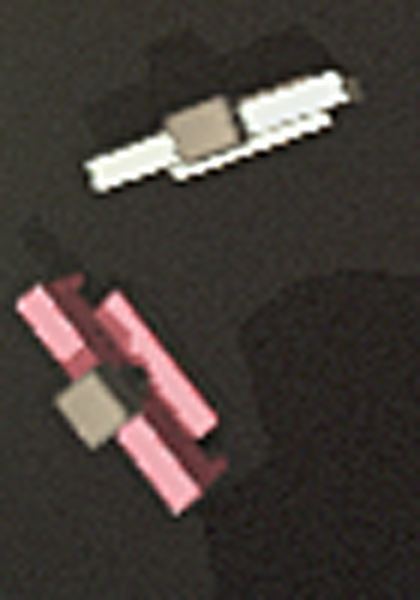

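View pics/b2.png

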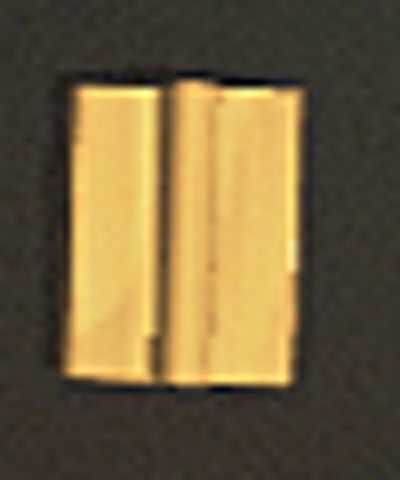

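View pics/b3.png

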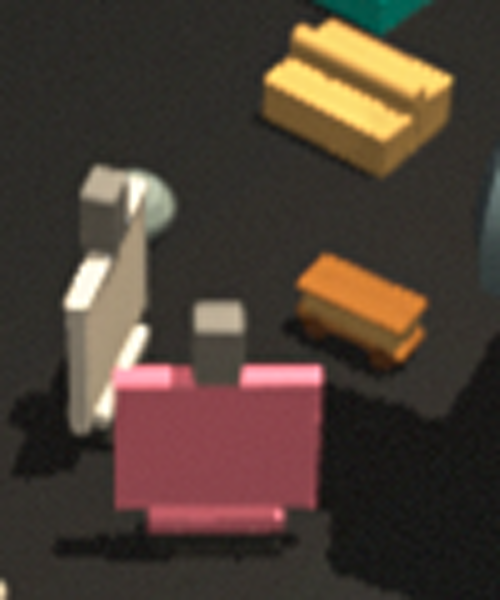

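```bash
python3 - <<'E'
from h import *
t=cv2.imread('pics/a_top.png');ti=ctrl.camera_info('top');wi=ctrl.camera_info('wrist');st=ctrl.read_state()
o,_=ray(wi,(320,200));R=Ro.from_rotvec(st['ee_rot']).as_matrix()
print('cam in tool',R.T@(o-st['tcp_pos']));Rc=Ro.from_rotvec(wi['rvec']).as_matrix();print((Rc@R).round(3))
print('tool axes',R.round(3))
# handle top centre
h=onplane(ti,(240+204/6,190+128/6),0.208);print('handle',h)
a=onplane(ti,(240+92/6,190+174/6),0.156);b=onplane(ti,(240+343/6,190+86/6),0.156);print(a,b,np.degrees(np.arctan2(*(a-b)[[1,0]])),np.linalg.norm(a-b))
m=cv2.inRange(cv2.cvtColor(t,cv2.COLOR_BGR2HSV),(10,60,120),(35,255,255));
c,_=cv2.findContours(m[150:240,360:420],0,2);c=max(c,key=cv2.contourArea);r=cv2.minAreaRect(c);print(r)
for p in cv2.boxPoints(r): print(onplane(ti,p+[360,150],0.043))
# rib ends px
for e in [(370+194/8,170+84/8),(370+187/8,170+383/8)]: print('rib',onplane(ti,e,0.064))
print(onplane(ti,(480,217),0),onplane(ti,(329,180),0.036),onplane(ti,(330,243),.047))
E
```

```text
cam in tool [ 7.80395891e-02 -6.54484667e-05 -1.79881010e-01]
[[-0.001  1.     0.001]
 [-0.964 -0.001 -0.267]
 [-0.267 -0.001  0.964]]
tool axes [[ 0.905  0.426 -0.   ]
 [ 0.426 -0.905  0.001]
 [ 0.    -0.001 -1.   ]]
handle [0.51341072 0.16274105 0.208     ]
[0.48936089 0.22549506 0.156     ] [0.53419136 0.10028285 0.156     ] 109.69919074874474 0.1329957434617122
((32.56687927246094, 48.62738800048828), (28.374765396118164, 37.47610092163086), 2.0454084873199463)
[ 0.49604315 -0.15141661  0.043     ]
[ 0.61703684 -0.15520721  0.043     ]
[ 0.61442144 -0.24717121  0.043     ]
[ 0.49331644 -0.24321063  0.043     ]
rib [ 0.61257098 -0.20148714  0.064     ]
rib [ 0.49355923 -0.19914258  0.064     ]
[ 0.4962556  -0.50021927  0.        ] [0.61444905 0.0066457  0.036     ] [0.41091468 0.00196115 0.047     ]
```

>>> move_arm:
  commands: [1.5, -1.3, -1.5, 0, 2.8, -2.5, -1.5, 0, 2.8, -2.5, -1.5, 0, 2.8, -2.5, -1.5, 0, 2.8, -2.5, -1.5, 0, 2.8, -2.5, -1.5, 0, 2.8, -2.5, -1.5, 0, 2.8, -2.5, -1.5, 0, 2.8, -2.5, -1.5, 0, 2.8, -2.5, -1.5, 0, 2.8, -2.5, -1.5, 0, 2.8, -2.5, -1.5, 0]
  hand: 100
  grip_force: 25

```text
clock: 1.15
tcp_pos: [0.4465, -0.1881, 0.386]
ee_rot: [-3.066, -0.685, -0.0]
force: [1.3, -1.1, 0.5]
gripper_width: 0.0942
```

>>> move_arm:
  commands: [2.8, -2.5, -0.5, 0, 2.8, -2.5, -0.5, 0, 2.8, -2.5, -0.5, 0, 2.8, -2.5, -0.5, 0, 2.8, -2.5, 0, 0, 2.8, -2.5, 0, 0, 2.8, -2.5, 0, 0, 2.8, -2.5, 0, 0, 2.8, -2.5, 0, 0, 2, -1.5, 0, 0, 1, -0.5, 0, 0, 0, 0, 0, 0]

```text
clock: 2.15
tcp_pos: [0.5977, 0.153, 0.4044]
ee_rot: [-3.065, -0.689, 0.003]
force: [0.4, -0.1, -0.3]
gripper_width: 0.0941
```

```bash
python3 - <<'E'
from h import *
st=ctrl.read_state();print(st['clock'],st['tcp_pos'],st['ee_rot']);cv2.imwrite('pics/c_w.png',ctrl.camera('wrist'))
E
```

```text
2.15 [0.59765587 0.15302857 0.40437194] [-3.06488963e+00 -6.88933428e-01  2.57896404e-03]
```

View pics/c_w.png

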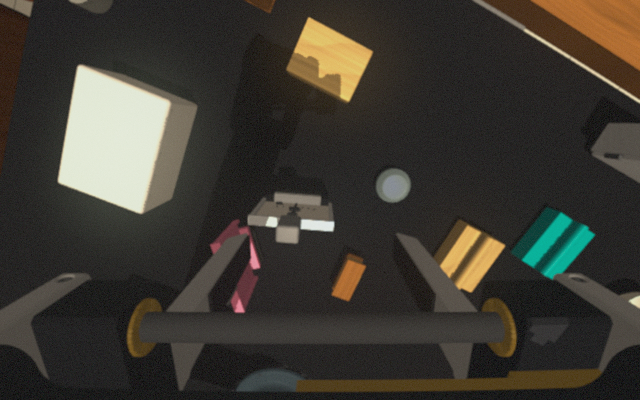

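```bash
python3 - <<'E'
from h import *
w=cv2.imread('pics/c_w.png')
crop(w,240,180,345,250,'pics/c1.png',7)
crop(w,430,210,515,300,'pics/c2.png',6)
E
```

```text
(no output)
```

View pics/c1.png

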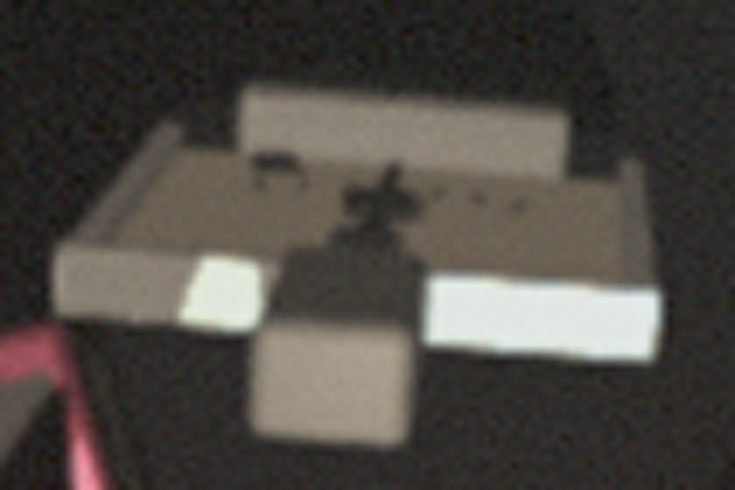

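View pics/c2.png

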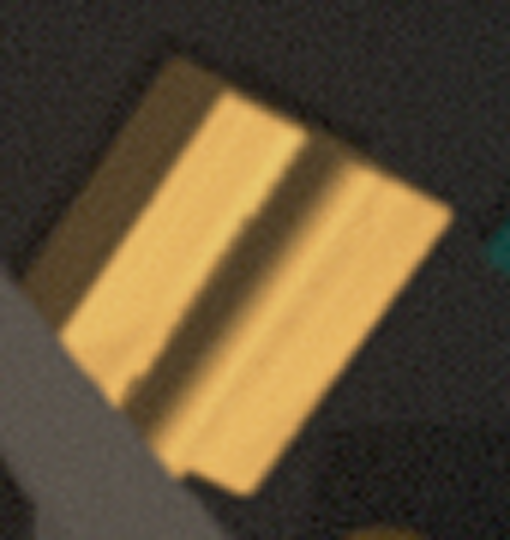

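>>> move_arm:
  commands: [2, 0.5, 0, 0, 3.5, 0.6, 0, 0, 3.5, 0.6, 0, 0, 3.1, 0.6, 0, 0, 2, 0.3, 0, -7, 0, 0, 2, -7, 0, 0, 2, -7, 0, 0, 2, -7, 0, 0, 2, -7, 0, 0, 2, -7, 0, 0, 2.5, -7, 0, 0, 2.5, -7]

```text
clock: 3.2
tcp_pos: [0.736, 0.1856, 0.2555]
ee_rot: [2.381, 2.048, 0.001]
force: [0.1, -0.6, 0.4]
gripper_width: 0.0938
```

>>> move_arm:
  commands: [0, 0, 2.5, -7, 0, 0, 2.5, -7, 0, 0, 2.5, -7, 0, 0, 2.5, -7, 0, 0, 2.5, 0, 0, 0, 1.5, 0, 0, 0, 0, 0, 0, 0, 0, 0]

```text
clock: 3.87
tcp_pos: [0.7357, 0.1869, 0.1154]
ee_rot: [-1.822, -2.559, 0.001]
force: [0.0, 0.5, -0.5]
gripper_width: 0.0939
```

```bash
python3 - <<'E'
from h import *
st=ctrl.read_state();print(st['clock'],st['tcp_pos'],st['ee_rot']);
wi=ctrl.camera_info('wrist');w=ctrl.camera('wrist');cv2.imwrite('pics/d_w.png',w);np.save('d_wi.npy',wi,allow_pickle=True)
cv2.imwrite('pics/d_s.png',ctrl.camera('side'))
E
```

```text
3.8667 [0.73567795 0.18689785 0.11537822] [-1.82155458e+00 -2.55869494e+00  1.36436554e-03]
```

View pics/d_w.png

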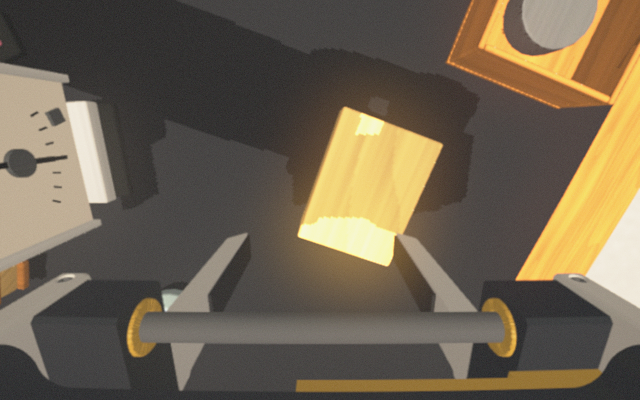

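```bash
python3 - <<'E'
from h import *
w=cv2.imread('pics/d_w.png')
crop(w,0,60,130,250,'pics/d1.png',4)
crop(w,0,90,80,190,'pics/d2.png',6)
s=cv2.imread('pics/d_s.png');crop(s,290,180,400,290,'pics/d3.png',5)
E
```

```text
(no output)
```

View pics/d2.png

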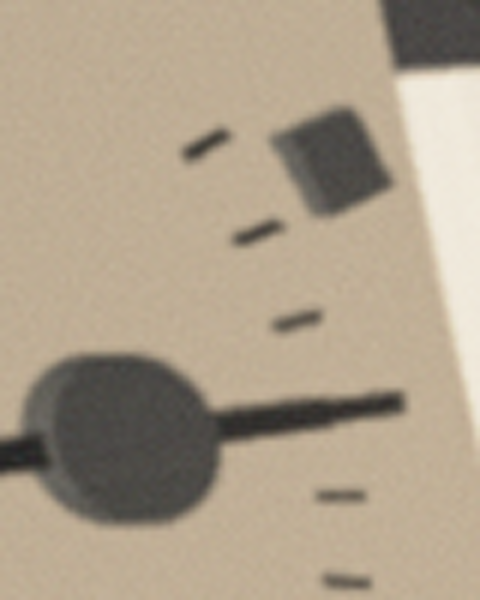

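View pics/d1.png

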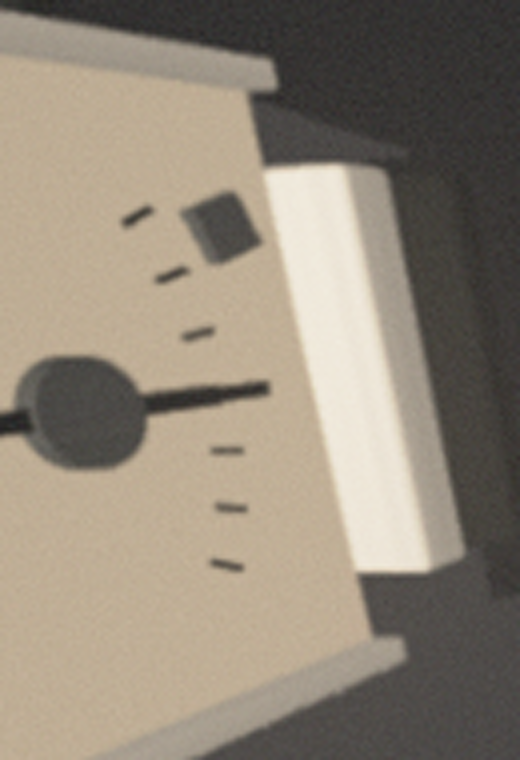

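```bash
python3 - <<'E'
from h import *
from scipy.optimize import fsolve
wi=np.load('d_wi.npy',allow_pickle=True).item()
f1=lambda u,v:(u/4,60+v/4)
f2=lambda u,v:(u/6,90+v/6)
for (a,b,z) in [(f1(386,175),f1(465,553),.012),(f1(266,166),f1(357,572),.03),(f1(345,166),f1(428,572),.03),(f1(249,92),f1(371,635),.045)]:
    A=onplane(wi,a,z);B=onplane(wi,b,z);d=A-B;print(A,B,np.degrees(np.arctan2(d[1],d[0])),np.linalg.norm(d))
tip=onplane(wi,f2(403,403),.056);print('tip',tip)
for yaw in (19,19.7,20.4):
  c,s=np.cos(np.radians(yaw)),np.sin(np.radians(yaw));ex=np.array([c,s,0]);ey=np.array([-s,c,0])
  for uv in (f2(345,160),):
    o,d=ray(wi,uv)
    def loc(xd):
        # offset of tab plane relative to tip plane
        t=((tip+ex*xd-o)@ex)/(d@ex);P=o+d*t;return (P-tip)@ey,P[2]
    xd=fsolve(lambda x:np.hypot(loc(x[0])[0],.140-loc(x[0])[1])-.092,[0])[0]
    for x in (xd,0,-.003,.003):
      y,z=loc(x);print(yaw,round(x,4),y,z,'mark',np.arctan2(y,.14-z),np.hypot(y,.14-z))
o,d=ray(wi,f2(130,440));print('bob at tip plane z',[ (o+d*((tip-o)@ex)/(d@ex))[2]])
E
```

```text
[0.5062717  0.21092115 0.012     ] [0.53831803 0.12609604 0.012     ] 110.69621233634354 0.090676717316949
[0.49314833 0.20750752 0.03      ] [0.52489679 0.12131293 0.03      ] 110.22050244220806 0.09185571042540663
[0.51021616 0.21307243 0.03      ] [0.54142241 0.12701626 0.03      ] 109.9319834437077 0.09153957380912596
[0.5002496  0.22391555 0.045     ] [0.54038105 0.11518685 0.045     ] 110.25895824212779 0.11589850620489081
tip [0.52014078 0.16848681 0.056     ]
19 -0.0029 0.03231885288163301 0.05386352834939573 mark 0.35895056773233897 0.09199999999999997
19 0 0.032219268269598214 0.05709516219499289 mark 0.37066598270695944 0.08894545170666614
19 -0.003 0.03232394053378481 0.05369842825458701 mark 0.35837290908657154 0.09215638023143229
19 0.003 0.03211459600541162 0.060491896135398765 mark 0.3838776818162207 0.08574897000393078
19.7 -0.0024 0.032350811329336836 0.05387552608965515 mark 0.3593216146603939 0.09200000000000011
19.7 0 0.032235414689646226 0.05664926150833907 mark 0.36902699353867996 0.08936703848354106
19.7 -0.003 0.03237680096368444 0.05325082532278799 mark 0.3572119820816228 0.09259414964142973
19.7 0.003 0.03209402841560802 0.060047697693890095 mark 0.3817253397416699 0.0861533360003514
20.4 -0.002 0.032377779870585384 0.053885661062446105 mark 0.3596347675506431 0.09199999999999998
20.4 0 0.03225639432643321 0.056202847013174795 mark 0.3674515795506655 0.08979107875306847
20.4 -0.003 0.03243453691564183 0.05280219903796615 mark 0.3561072663286404 0.09303470146964844
20.4 0.003 0.03207825173722455 0.05960349498838338 mark 0.37964450712713965 0.08655987669006725
bob at tip plane z [np.float64(0.0952506970381059)]
```

```bash
cat >> h.py <<'E'
def rel(target,yawx=None):
    st=ctrl.read_state();R=Ro.from_rotvec(st['ee_rot']).as_matrix()
    yaw=np.degrees(np.arctan2(R[1,0],R[0,0]))
    print('clk',st['clock'],'tcp',st['tcp_pos'].round(4),'yaw',yaw.round(2),'tilt',R[:,2].round(4),'F',st['force'].round(2),'w',round(st['gripper_width'],4))
    if target is not None: print('tool delta cm',(100*R.T@(np.array(target)-st['tcp_pos'])).round(2), 'twist',None if yawx is None else -(yawx-yaw))
E
python3 -c "
from h import *
rel([.5129,.1641,.26],110.0)"
```

```text
clk 3.9667 tcp [0.7372 0.1877 0.1181] yaw 109.15 tilt [ 3.6e-03  3.0e-04 -1.0e+00] F [-0.5  -0.51  0.8 ] w 0.0939
tool delta cm [  5.12 -21.92 -14.27] twist -0.8469127129162928
```

>>> move_arm:
  commands: [0, 0, -2, 0, 0, 0, -3.5, 0, 0, 0, -3.8, -0.8, 0.5, -1, -3.4, 0, 0.5, -2, -1.5, 0, 0.6, -3, 0, 0, 0.7, -3.2, 0, 0, 0.7, -3.2, 0, 0, 0.7, -3.2, 0, 0, 0.7, -3, 0, 0, 0.5, -2.2, 0, 0, 0.2, -1.2, 0, 0]

```text
clock: 4.97
tcp_pos: [0.5104, 0.1609, 0.2602]
ee_rot: [1.8, 2.571, 0.004]
force: [0.3, -0.3, 0.5]
gripper_width: 0.0939
```

>>> move_arm:
  commands: [0, 0, 0, 0, 0, 0, 0, 0, 0, 0, 0, 0]

```text
clock: 5.22
tcp_pos: [0.5129, 0.1609, 0.2589]
ee_rot: [1.801, 2.571, 0.003]
force: [0.1, -0.5, 0.1]
gripper_width: 0.0938
```

```bash
python3 - <<'E'
from h import *
rel([.5129,.1641,.163],110.0)
wi=ctrl.camera_info('wrist');w=ctrl.camera('wrist');cv2.imwrite('pics/e_w.png',w);np.save('e_wi.npy',wi,allow_pickle=True)
crop(w,240,80,400,290,'pics/e1.png',3)
E
```

```text
clk 5.2167 tcp [0.5129 0.1609 0.2589] yaw 109.99 tilt [ 2.8e-03  3.0e-04 -1.0e+00] F [ 0.07 -0.55  0.1 ] w 0.0938
tool delta cm [0.31 0.08 9.59] twist -0.012081293075937083
```

View pics/e_w.png

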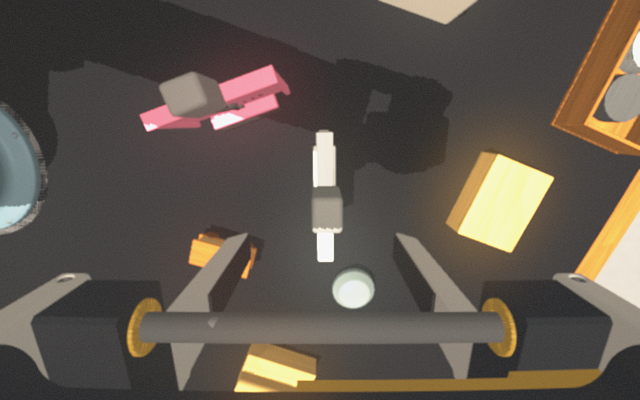

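View pics/e1.png

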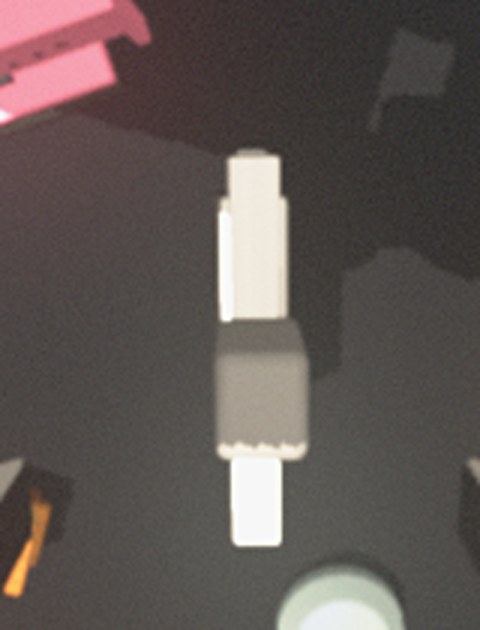

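```bash
python3 - <<'E'
from h import *
wi=np.load('e_wi.npy',allow_pickle=True).item()
g=lambda u,v:(240+u/3,80+v/3)
P=onplane(wi,g(262.5,405),.208);print('centre',P)
for a,b in [((217,352),(218,455)),((301,352),(307,455))]:
    A=onplane(wi,g(*a),.208);B=onplane(wi,g(*b),.208);d=A-B;print(A,B,np.degrees(np.arctan2(d[1],d[0])),np.linalg.norm(d))
A=onplane(wi,g(254,155),.156);B=onplane(wi,g(257,546),.156);d=A-B;print(A,B,np.degrees(np.arctan2(d[1],d[0])),np.linalg.norm(d),(A+B)/2)
rel([P[0],P[1],.165],110)
E
```

```text
centre [0.51612189 0.16820551 0.208     ]
[0.49943596 0.17805618 0.208     ] [0.50952025 0.15033333 0.208     ] 109.98904137314281 0.02949999001107041
[0.5207031  0.18574966 0.208     ] [0.53280827 0.15874648 0.208     ] 114.14606035243112 0.02959233591926761
[0.49217077 0.22892747 0.156     ] [0.53897696 0.1040304  0.156     ] 110.54389320445011 0.13337953159486668 [0.51557386 0.16647893 0.156     ]
clk 5.2667 tcp [0.5129 0.1609 0.2584] yaw 109.99 tilt [ 1.8e-03  1.0e-04 -1.0e+00] F [ 0.59 -0.27  0.02] w 0.0943
tool delta cm [0.58 0.54 9.34] twist -0.01465988892513792
```

>>> move_arm:
  commands: [0.4, 0.4, 0, -0.3, 0, 0, 1.5, 0, 0, 0, 2.5, 0, 0, 0, 2.5, 0, 0, 0, 1.8, 0, 0, 0, 0.9, 0, 0, 0, 0, 0, 0, 0, 0, 0]

```text
clock: 5.93
tcp_pos: [0.5147, 0.1662, 0.1657]
ee_rot: [-1.795, -2.578, -0.0]
force: [-0.1, -0.2, 1.0]
gripper_width: 0.0941
```

```bash
python3 - <<'E'
from h import *
rel([.515,.166,.166],110.2)
wi=ctrl.camera_info('wrist');w=ctrl.camera('wrist');cv2.imwrite('pics/f_w.png',w)
E
```

```text
clk 5.9333 tcp [0.5147 0.1662 0.1657] yaw 110.31 tilt [-0.e+00  1.e-04 -1.e+00] F [-0.09 -0.18  1.03] w 0.0941
tool delta cm [-0.03  0.02 -0.03] twist 0.10784745268269091
```

View pics/f_w.png

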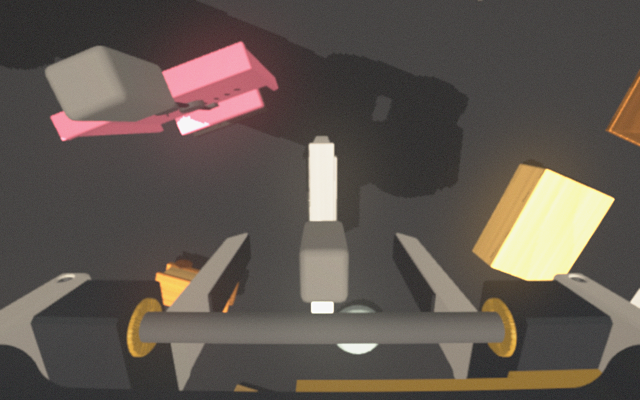

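>>> move_arm:
  commands: [0, 0, 0, 0, 0, 0, 0, 0, 0, 0, 0, 0, 0, 0, 0, 0, 0, 0, 0, 0, 0, 0, 0, 0, 0, 0, 0, 0, 0, 0, 0, 0]
  hand: 0
  grip_force: 25

```text
clock: 6.65
tcp_pos: [0.5141, 0.166, 0.1654]
ee_rot: [-1.795, -2.578, 0.0]
force: [-1.0, 0.3, -0.3]
gripper_width: 0.0441
```

>>> move_arm:
  commands: [0, 0, 0, 0, 0, 0, -0.5, 0, 0, 0, -1, 0, 0, 0, -1, 0, 0, 0, 0, 0, 0, 0, 0, 0]

```text
clock: 7.15
tcp_pos: [0.5145, 0.1661, 0.1912]
ee_rot: [1.795, 2.577, 0.001]
force: [0.9, 0.3, -3.9]
gripper_width: 0.0258
```

```bash
python3 - <<'E'
from h import *
rel(None)
w=ctrl.camera('wrist');cv2.imwrite('pics/g_w.png',w)
s=ctrl.camera('side');crop(s,290,160,400,290,'pics/g_s.png',4)
E
```

```text
clk 7.15 tcp [0.5145 0.1661 0.1912] yaw 110.3 tilt [ 1.4e-03  1.0e-04 -1.0e+00] F [ 0.85  0.32 -3.93] w 0.0258
```

View pics/g_s.png

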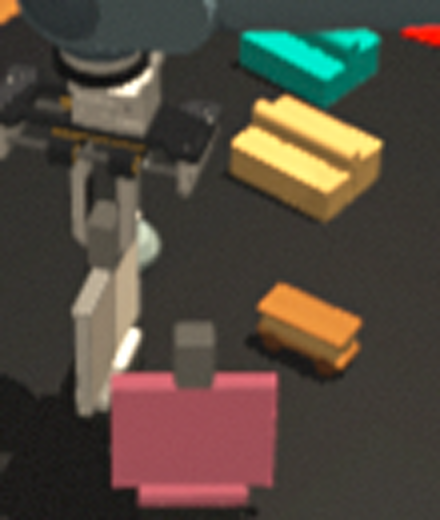

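View pics/g_w.png

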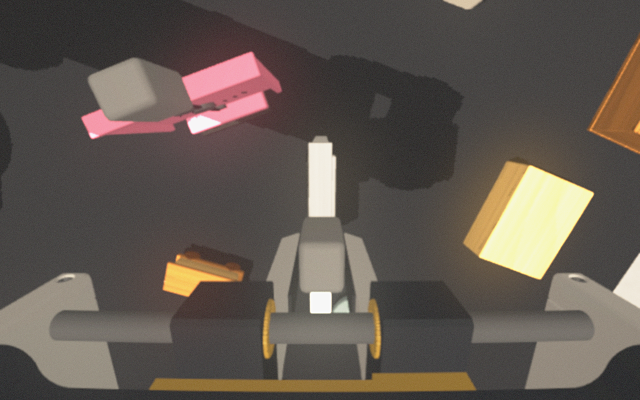

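>>> move_arm:
  commands: [0, 0, -1, 0, 0, 0, -2, 0, -0.5, -0.3, -2.5, 0, -1.5, -0.8, -2.5, 0, -2.5, -1.4, -2.5, 0, -3, -1.7, -2, 0, -3, -1.7, -1.3, 0, -3.2, -1.7, 0, 0, -3.2, -1.7, 0, 2, -3.2, -1.6, 0, 2.5, -3.2, -1.4, 0, 2.5, -3, -1.3, 0, 2.5]

```text
clock: 8.25
tcp_pos: [0.4691, -0.1287, 0.3288]
ee_rot: [2.006, 2.418, -0.0]
force: [1.1, 0.5, -4.8]
gripper_width: 0.0258
```

>>> move_arm:
  commands: [-2.6, -1, 0, 2.5, -2, -0.6, 0, 2.5, -1.2, -0.4, 0, 2.5, -0.6, 0, 0, 2.5, 0, 0, 0, 1.5, 0, 0, 0, 0.5, 0, 0, 0, 0, 0, 0, 0, 0, 0, 0, 0, 0]

```text
clock: 9.0
tcp_pos: [0.4595, -0.1928, 0.3285]
ee_rot: [-2.243, -2.199, -0.0]
force: [-0.3, 0.1, -4.3]
gripper_width: 0.0261
```

```bash
python3 - <<'E'
from h import *
rel([.46,-.2,.33],88.3)
wi=ctrl.camera_info('wrist');w=ctrl.camera('wrist');cv2.imwrite('pics/h_w.png',w);np.save('h_wi.npy',wi,allow_pickle=True)
E
```

```text
clk 9.0 tcp [ 0.4595 -0.1928  0.3285] yaw 88.86 tilt [-0.e+00  1.e-04 -1.e+00] F [-0.28  0.06 -4.29] w 0.0261
tool delta cm [-0.71  0.06 -0.15] twist 0.5593389805079454
```

View pics/h_w.png

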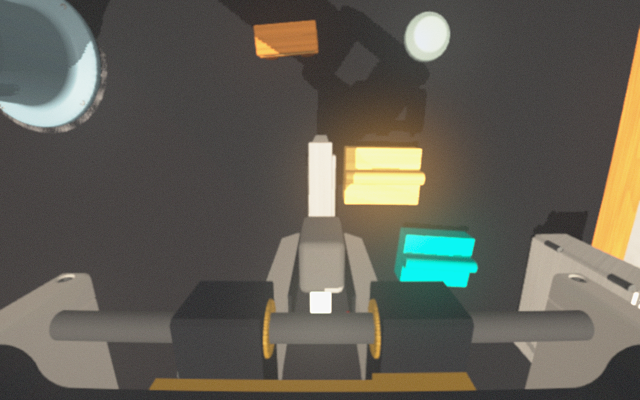

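```bash
python3 - <<'E'
from h import *
w=cv2.imread('pics/h_w.png');crop(w,325,135,435,215,'pics/h1.png',7)
E
```

View pics/h1.png

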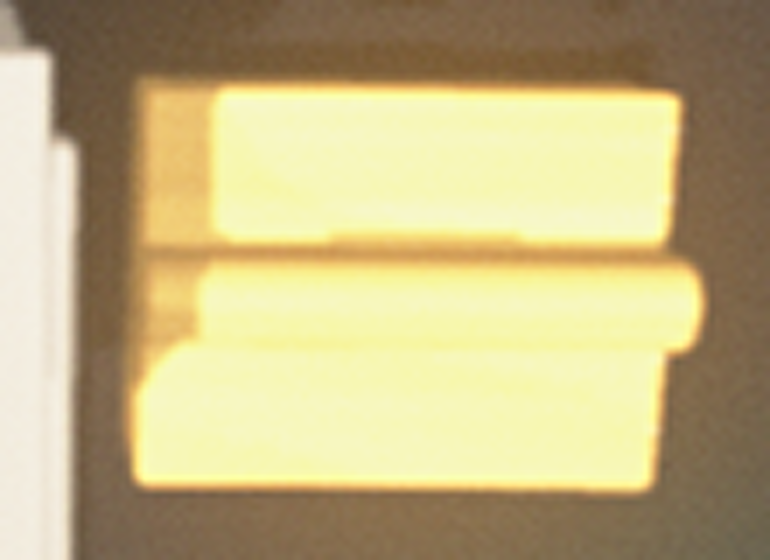

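```bash
python3 - <<'E'
from h import *
wi=np.load('h_wi.npy',allow_pickle=True).item()
w=cv2.imread('pics/h_w.png').astype(float)
g=lambda u,v:(325+u/7,135+v/7)
# sub-pixel edge rows: threshold crossing of blue+green channel by column
gr=w[:,:,1]
def cross(col,r0,r1,up):
    p=gr[:,col];d=np.diff(p[r0:r1]);d=d if up else -d
    k=int(np.argmax(d)); 
    ks=np.arange(max(0,k-1),min(len(d),k+2));ww=np.clip(d[ks],0,None)+1e-6
    return r0+ (ks*ww).sum()/ww.sum()+0.5
L=[];
for col in range(358,418,2):
    a=cross(col,142,152,True);b=cross(col,200,210,False);c=cross(col,168,176,True)
    L.append((col,a,c,b))
L=np.array(L)
for i,z in ((1,.040),(2,.053),(3,.046)):
    P=np.array([onplane(wi,(r[0],r[i]),z) for r in L]);f=np.polyfit(P[:,0],P[:,1],1)
    res=P[:,1]-np.polyval(f,P[:,0]);print(z,'slope deg',np.degrees(np.arctan(f[0])),'y at x=.555',np.polyval(f,.555),res.std())
for u,v,z in [(684,95,.04),(655,490,.046),(705,308,.060),(135,488,.046),(140,80,.04)]:print(onplane(wi,g(u,v),z))
E
```

```text
0.04 slope deg -2.069936631327668 y at x=.555 -0.15123842817374247 0.0001232124222018046
0.053 slope deg -1.7086374562633142 y at x=.555 -0.1892668018261892 0.00011855765301371048
0.046 slope deg -1.9121691402663 y at x=.555 -0.24257394423309286 9.664273808628454e-05
[ 0.61995133 -0.15488807  0.04      ]
[ 0.6173769  -0.24532723  0.046     ]
[ 0.62101921 -0.19980662  0.06      ]
[ 0.49588618 -0.2423046   0.046     ]
[ 0.49752674 -0.14927817  0.04      ]
```

>>> move_arm:
  commands: [0, 0.5, 0, 0.7, 0, 1, 0, 0, 0, 1.5, 0, 0, 0, 1.7, 0, 0, 0, 1.7, 0.5, 0, 0, 1.5, 1, 0, -0.1, 1, 1.5, 0, -0.1, 0.5, 1.5, 0, 0, 0.3, 1.2, 0, 0, 0, 0.6, 0, 0, 0, 0.3, 0, 0, 0, 0, 0]

```text
clock: 10.05
tcp_pos: [0.5561, -0.1983, 0.2619]
ee_rot: [-2.257, -2.184, 0.0]
force: [0.4, -0.3, -3.9]
gripper_width: 0.026
```

```bash
python3 - <<'E'
from h import *
rel([.556,-.1975,.262],88.1)
w=ctrl.camera('wrist');cv2.imwrite('pics/i_w.png',w)
s=ctrl.camera('side');cv2.imwrite('pics/i_s.png',s);crop(s,320,100,440,220,'pics/i_s1.png',5)
t=ctrl.camera('top');cv2.imwrite('pics/i_t.png',t);crop(t,340,150,440,250,'pics/i_t1.png',5)
E
```

```text
clk 10.05 tcp [ 0.5561 -0.1983  0.2619] yaw 88.1 tilt [-9.e-04  6.e-04 -1.e+00] F [ 0.43 -0.31 -3.92] w 0.026
tool delta cm [ 0.08 -0.01 -0.01] twist -0.0012852857202005907
```

View pics/i_s1.png

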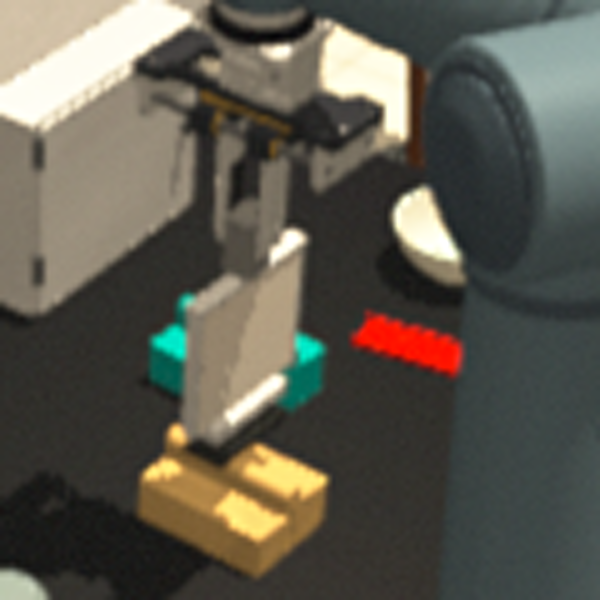

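View pics/i_t1.png

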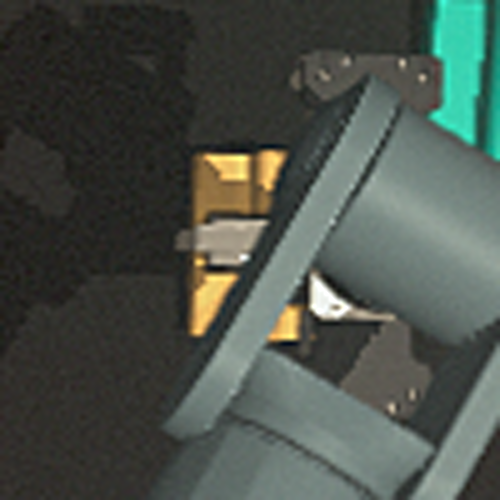

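View pics/i_w.png

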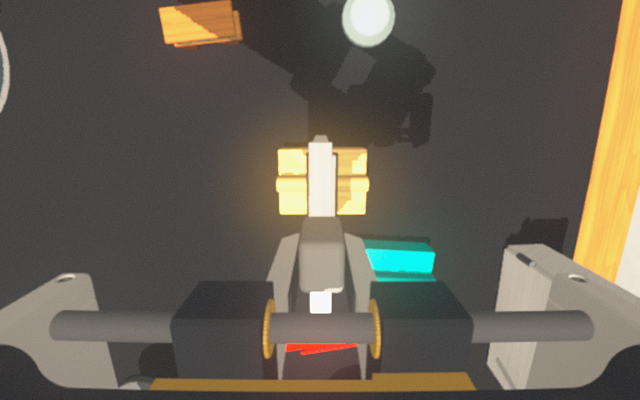

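```bash
python3 - <<'E'
from h import *
si=ctrl.camera_info('side');wi=ctrl.camera_info('wrist')
st=ctrl.read_state();T=st['tcp_pos'];R=Ro.from_rotvec(st['ee_rot']).as_matrix();ey=R[:,0];ex=R[:,1]
# back-face edges: plate thickness ~ 14mm?
for roll in(-.04,0,.04):
  up=np.array([0,0,1.])*np.cos(roll)-ey*np.sin(roll); yy=ey*np.cos(roll)+np.array([0,0,1.])*np.sin(roll)
  sole=T+np.array([0,0,.019])-up*.194
  for x in(-.008,.008):
    print(roll,x,[((proj(si,sole+up*z+yy*y+ex*x)-[320,100])*5).round(0).tolist() for y,z in((.066,.156),(-.066,.156),(.066,.035),(.045,0),(-.045,0))])
w=cv2.imread('pics/i_w.png');crop(w,265,130,380,225,'pics/i_w1.png',6)
s=cv2.imread('pics/i_s.png');crop(s,350,140,390,200,'pics/i_s2.png',10)
E
```

```text
-0.04 -0.008 [[199.0, 307.0], [305.0, 224.0], [197.0, 434.0], [213.0, 455.0], [281.0, 398.0]]
-0.04 0.008 [[182.0, 299.0], [288.0, 217.0], [180.0, 426.0], [196.0, 447.0], [265.0, 390.0]]
0 -0.008 [[198.0, 305.0], [303.0, 228.0], [192.0, 436.0], [207.0, 459.0], [275.0, 404.0]]
0 0.008 [[181.0, 297.0], [286.0, 221.0], [175.0, 427.0], [190.0, 450.0], [259.0, 396.0]]
0.04 -0.008 [[197.0, 303.0], [302.0, 232.0], [187.0, 437.0], [201.0, 461.0], [269.0, 410.0]]
0.04 0.008 [[180.0, 295.0], [285.0, 224.0], [170.0, 429.0], [184.0, 453.0], [253.0, 402.0]]
```

View pics/i_s2.png

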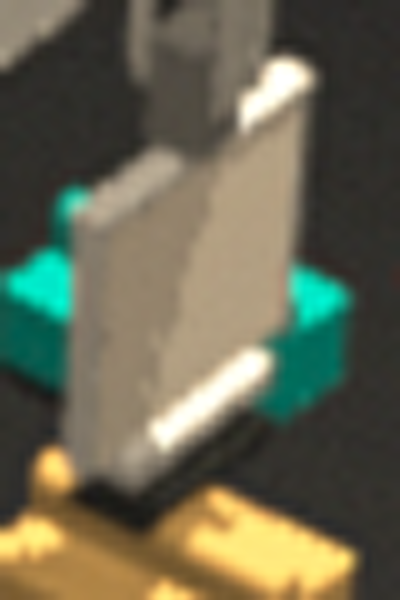

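View pics/i_w1.png

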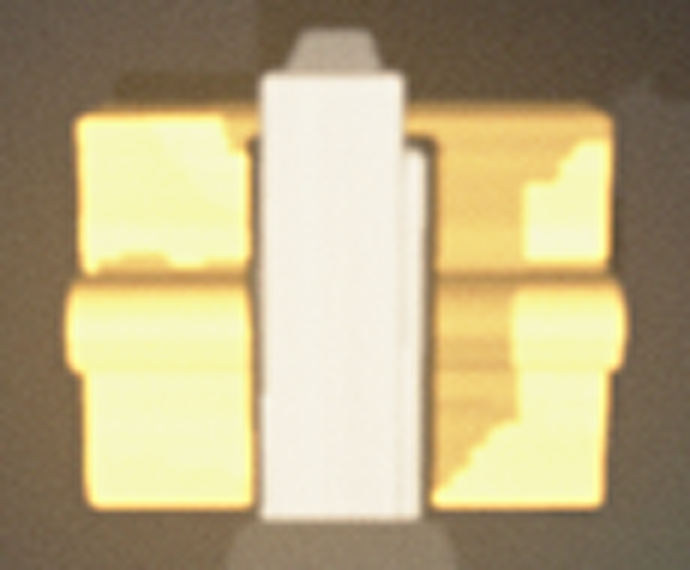

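```bash
python3 - <<'E'
from h import *
wi=ctrl.camera_info('wrist')
st=ctrl.read_state();T=st['tcp_pos'];R=Ro.from_rotvec(st['ee_rot']).as_matrix()
g=lambda u,v:(265+u/6,130+v/6)
for u in(150,560): print(onplane(wi,g(u,278),.052),onplane(wi,g(u,371),.056))
for u in(150,560): print(onplane(wi,g(u,112),.04),onplane(wi,g(u,508),.046))
for v in (72,):
  o,d=ray(wi,g(332,v));t=((T+R[:,0]*.066-o)@R[:,0])/(d@R[:,0]);P=o+d*t;print('plate end',R.T@(P-T))
print(onplane(wi,g(68,325),.06),onplane(wi,g(626,325),.06))
rel(None)
E
```

```text
[ 0.51530242 -0.18730114  0.052     ] [ 0.5144299  -0.20773051  0.056     ]
[ 0.60715435 -0.19048936  0.052     ] [ 0.60663434 -0.21093929  0.056     ]
[ 0.51630271 -0.15156783  0.04      ] [ 0.51118903 -0.24301874  0.046     ]
[ 0.60869614 -0.15476049  0.04      ] [ 0.60782144 -0.24639491  0.046     ]
plate end [ 0.066      -0.00043994  0.02778242]
[ 0.49741039 -0.19578656  0.06      ] [ 0.62077177 -0.20007639  0.06      ]
clk 10.2 tcp [ 0.5566 -0.1988  0.2637] yaw 88.08 tilt [ 0.0018 -0.001  -1.    ] F [-0.15 -0.55 -3.38] w 0.0258
```

```bash
python3 - <<'E'
from h import *
w=cv2.imread('pics/i_w.png');crop(w,255,195,390,320,'pics/i_w3.png',5)
E
```

```text
(no output)
```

View pics/i_w3.png

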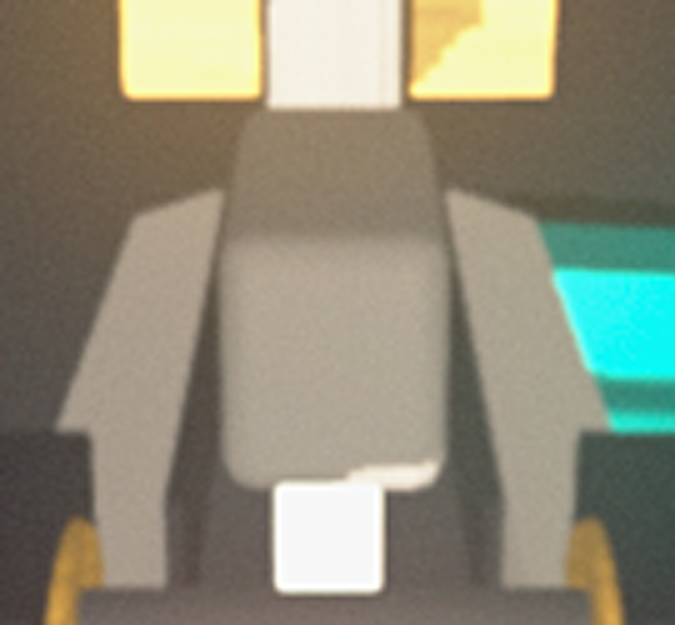

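```bash
python3 - <<'E'
from h import *
wi=ctrl.camera_info('wrist')
st=ctrl.read_state();T=st['tcp_pos'];R=Ro.from_rotvec(st['ee_rot']).as_matrix()
def zat(uv,tx):
  o,d=ray(wi,uv);t=((T+R[:,0]*tx-o)@R[:,0])/(d@R[:,0]);return (R.T@(o+d*t-T)).round(4)
g=lambda u,v:(255+u/5,195+v/5)
print('plate -y',zat(g(328,592),-.066),'plate +y',zat((265+332/6,130+72/6),.066))
print('handle',zat(g(332,240),.0155),zat(g(332,486),-.0155))
# pair solve plates: both ends same z & separated .132
from scipy.optimize import fsolve
for off in(-.003,0,.003): print(off,zat(g(328,592),-.066+off)[2],zat((265+332/6,130+72/6),.066+off)[2])
for z in (.02,.028,.03): print(z,[ (R.T@(onplane(wi,p,T[2]-z)-T)).round(4) for p in (g(328,592),(265+332/6,130+72/6))])
E
```

```text
plate -y [-0.066  -0.0005  0.0205] plate +y [ 0.066  -0.0004  0.0278]
handle [ 0.0155  0.0003 -0.031 ] [-0.0155  0.0002 -0.03  ]
-0.003 0.0247 0.0804
0 0.0205 0.0278
0.003 0.0164 -0.0249
0.02 [array([-0.0657, -0.0005,  0.0201]), array([ 0.0664, -0.0004,  0.0199])]
0.028 [array([-0.0714, -0.0005,  0.0281]), array([ 0.066 , -0.0004,  0.0279])]
0.03 [array([-0.0728, -0.0005,  0.0301]), array([ 0.0659, -0.0004,  0.0299])]
```

>>> move_arm:
  commands: [0, 0, 0.5, 0, 0, 0, 0.5, 0, 0, 0, 0.4, 0, 0, 0, 0.2, 0, 0, 0, 0.1, 0, 0, 0, 0.1, 0, 0, 0, 0, 0]

```text
clock: 10.78
tcp_pos: [0.5563, -0.1985, 0.2443]
ee_rot: [-2.258, -2.184, 0.0]
force: [0.1, -0.7, -3.7]
gripper_width: 0.0259
```

```bash
python3 -c "
from h import *
rel([.5565,-.1985,.24],88.1)"
```

```text
clk 10.7833 tcp [ 0.5563 -0.1985  0.2443] yaw 88.1 tilt [-2.e-04  1.e-04 -1.e+00] F [ 0.15 -0.65 -3.71] w 0.0259
tool delta cm [-0.    0.02  0.43] twist -0.004654253353493232
```

>>> move_arm:
  commands: [0, 0, 0.1, 0, 0, 0, 0.1, 0, 0, 0, 0.1, 0, 0, 0, 0, 0]

```text
clock: 11.12
tcp_pos: [0.5562, -0.1984, 0.2412]
ee_rot: [-2.258, -2.184, 0.0]
force: [-0.5, 0.0, -3.8]
gripper_width: 0.0258
```

>>> move_arm:
  commands: [0, 0, 0.1, 0, 0, 0, 0.1, 0, 0, 0, 0, 0]

```text
clock: 11.37
tcp_pos: [0.5565, -0.1986, 0.2398]
ee_rot: [2.258, 2.184, 0.0]
force: [0.5, -0.1, -4.3]
gripper_width: 0.0256
```

>>> move_arm:
  commands: [0, 0, 0.1, 0, 0, 0, 0.1, 0, 0, 0, 0, 0]

```text
clock: 11.62
tcp_pos: [0.5566, -0.1987, 0.2384]
ee_rot: [2.257, 2.184, 0.0]
force: [-1.0, 0.1, 1.9]
gripper_width: 0.0257
```

>>> move_arm:
  commands: [0, 0, 0.1, 0, 0, 0, 0.1, 0, 0, 0, 0.1, 0, 0, 0, 0.1, 0, 0, 0, 0, 0, 0, 0, 0, 0, 0, 0, 0, 0]
  grip_force: 18

```text
clock: 12.2
tcp_pos: [0.5566, -0.1987, 0.2341]
ee_rot: [2.257, 2.184, 0.0]
force: [-0.8, 0.6, 5.2]
gripper_width: 0.026
```

```bash
python3 - <<'E'
from h import *
rel(None);
w=ctrl.camera('wrist');cv2.imwrite('pics/j_w.png',w)
s=ctrl.camera('side');cv2.imwrite('pics/j_s.png',s);crop(s,340,130,400,220,'pics/j_s2.png',7)
E
```

```text
clk 12.2 tcp [ 0.5566 -0.1987  0.2341] yaw 88.1 tilt [ 9.e-04 -6.e-04 -1.e+00] F [-0.84  0.56  5.18] w 0.026
```

View pics/j_s2.png

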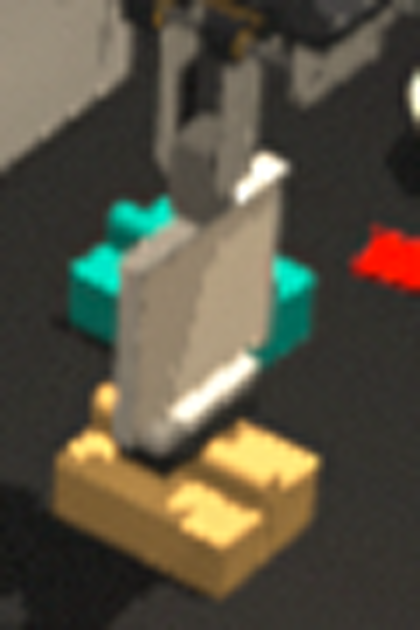

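View pics/j_w.png

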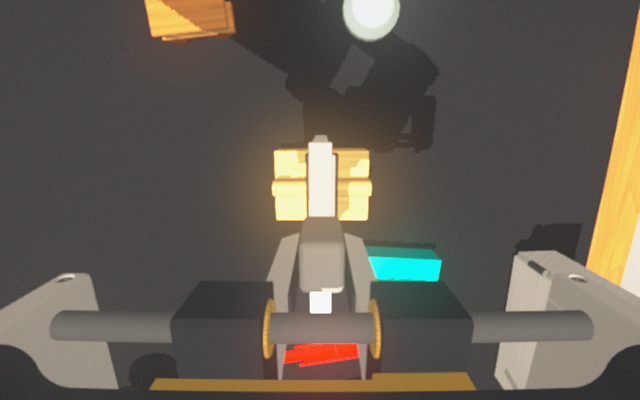

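>>> move_arm:
  commands: [0.2, 0, 0, 0, 0.38, 0, 0.01, 0, 0.38, 0, 0.02, 0, 0.38, 0, 0.03, 0, 0.38, 0, 0.03, 0, 0.38, 0, 0.04, 0, 0.37, 0, 0.05, 0, 0.37, 0, 0.05, 0, 0.37, 0, 0.06, 0, 0.3, 0, 0.05, 0, 0, 0, 0, 0]

```text
clock: 13.22
tcp_pos: [0.558, -0.1635, 0.2308]
ee_rot: [2.256, 2.183, -0.0]
force: [-1.2, -0.5, 5.2]
gripper_width: 0.0256
```

```bash
python3 - <<'E'
from h import *
rel(None);print(ctrl.read_state()['moment'])
w=ctrl.camera('wrist');cv2.imwrite('pics/k_w.png',w)
s=ctrl.camera('side');cv2.imwrite('pics/k_s.png',s);crop(s,340,130,400,220,'pics/k_s2.png',7)
E
```

```text
clk 13.2167 tcp [ 0.558  -0.1635  0.2308] yaw 88.12 tilt [ 0.0015 -0.0016 -1.    ] F [-1.16 -0.52  5.16] w 0.0256
[-0.12031383  0.38206372 -0.02372708]
```

View pics/k_s2.png

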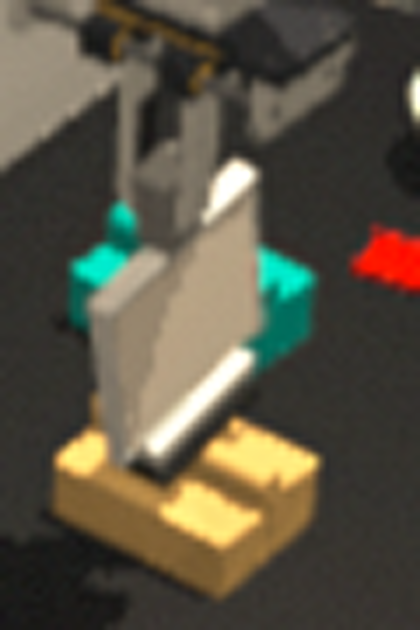

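View pics/k_w.png

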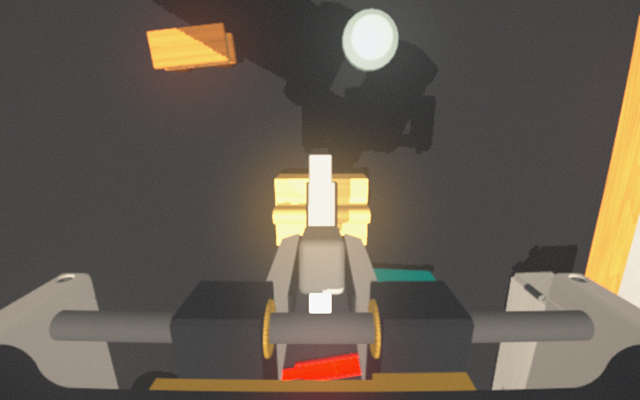

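>>> move_arm:
  commands: [0.2, 0, 0.04, 0, 0.36, 0, 0.08, 0, 0.36, 0, 0.08, 0, 0.36, 0, 0.09, 0, 0.36, 0, 0.1, 0, 0.36, 0, 0.11, 0, 0.36, 0, 0.11, 0, 0.36, 0, 0.12, 0, 0.3, 0, 0.1, 0, 0, 0, 0, 0, 0, 0, 0, 0, 0, 0, 0, 0]

```text
clock: 14.32
tcp_pos: [0.559, -0.1331, 0.2225]
ee_rot: [2.257, 2.184, 0.002]
force: [-1.7, 0.3, 5.3]
gripper_width: 0.026
```

>>> move_arm:
  commands: [0, 0, 0, 0, 0, 0, 0, 0, 0, 0, 0, 0, 0, 0, 0, 0, 0, 0, 0, 0, 0, 0, 0, 0, 0, 0, 0, 0, 0, 0, 0, 0, 0, 0, 0, 0, 0, 0, 0, 0, 0, 0, 0, 0, 0, 0, 0, 0]

```text
clock: 15.32
tcp_pos: [0.559, -0.1332, 0.2224]
ee_rot: [2.257, 2.183, 0.002]
force: [-0.8, 1.2, 6.0]
gripper_width: 0.0256
```

```bash
python3 - <<'E'
from h import *
rel(None);print(ctrl.read_state()['moment'])
w=ctrl.camera('wrist');cv2.imwrite('pics/l_w.png',w);crop(w,255,120,390,330,'pics/l_w1.png',3)
s=ctrl.camera('side');cv2.imwrite('pics/l_s.png',s);crop(s,340,130,400,220,'pics/l_s2.png',7)
t=ctrl.camera('top');cv2.imwrite('pics/l_t.png',t);crop(t,340,150,440,250,'pics/l_t1.png',5)
E
```

```text
clk 15.3167 tcp [ 0.559  -0.1332  0.2224] yaw 88.1 tilt [ 1.6e-03 -1.0e-04 -1.0e+00] F [-0.82  1.23  5.99] w 0.0256
[ 0.16585637  0.30854755 -0.01531278]
```

View pics/l_s2.png

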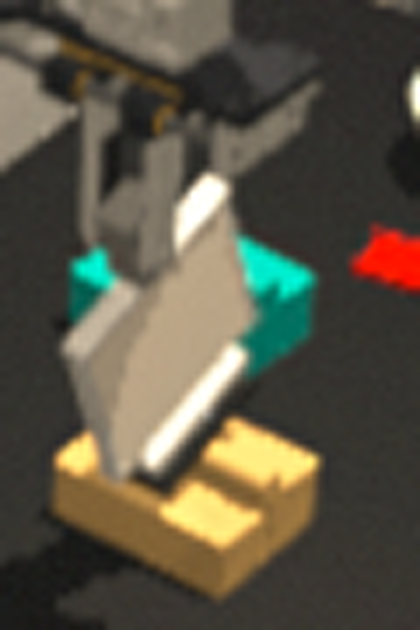

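View pics/l_w1.png

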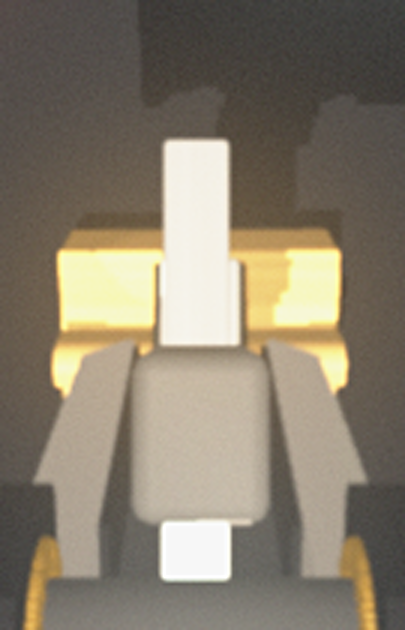

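View pics/l_t1.png

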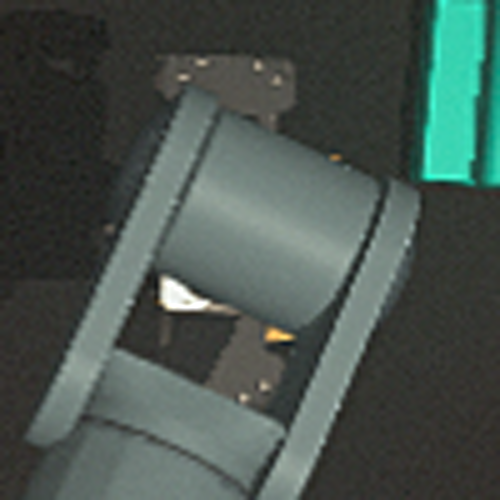

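```bash
python3 - <<'E'
from h import *
si=ctrl.camera_info('side');wi=ctrl.camera_info('wrist')
st=ctrl.read_state();T=st['tcp_pos'];R=Ro.from_rotvec(st['ee_rot']).as_matrix();ey=R[:,0];ex=R[:,1];Z=np.array([0,0,1.])
rel(None)
for th in(.30,.33,.355,.38,.41):
  n=Z*np.cos(th)+ey*np.sin(th);t=ey*np.cos(th)-Z*np.sin(th)
  G=T+.019*Z
  f=lambda y,z,x=0:G+n*(z-.1946)+t*y+ex*x
  W=lambda P:((proj(wi,P)-[255,120])*3).round(1).tolist()
  S=lambda P:((proj(si,P)-[340,130])*7).round(0).tolist()
  print(th,'W +y',W(f(.066,.156)),'-y',W(f(-.066,.156)),'handle',W(f(.016,.208)),W(f(-.016,.208)))
  print('   S',S(f(.066,.156,-.01)),S(f(-.066,.156,-.01)),S(f(.066,.156,.01)),S(f(.045,.012,-.015)),S(f(-.045,.012,-.015)))
E
```

```text
clk 15.4667 tcp [ 0.559  -0.1331  0.2224] yaw 88.1 tilt [ 1.5e-03 -1.0e-04 -1.0e+00] F [-0.64  0.43  4.4 ] w 0.026
0.3 W +y [197.9, 123.3] -y [198.6, 666.7] handle [198.0, 341.8] [198.2, 516.1]
   S [76.0, 356.0] [223.0, 188.0] [46.0, 341.0] [146.0, 494.0] [240.0, 384.0]
0.33 W +y [197.9, 129.5] -y [198.6, 675.0] handle [198.0, 339.5] [198.2, 514.6]
   S [78.0, 357.0] [224.0, 185.0] [48.0, 342.0] [152.0, 489.0] [245.0, 376.0]
0.355 W +y [197.9, 134.8] -y [198.6, 681.9] handle [198.0, 337.6] [198.2, 513.2]
   S [80.0, 357.0] [224.0, 181.0] [50.0, 342.0] [157.0, 484.0] [249.0, 369.0]
0.38 W +y [197.9, 140.1] -y [198.6, 688.7] handle [198.0, 335.9] [198.2, 511.7]
   S [81.0, 358.0] [225.0, 178.0] [51.0, 343.0] [162.0, 479.0] [253.0, 362.0]
0.41 W +y [197.9, 146.6] -y [198.6, 696.9] handle [198.0, 333.8] [198.2, 509.9]
   S [83.0, 358.0] [225.0, 174.0] [53.0, 343.0] [168.0, 473.0] [259.0, 353.0]
```

```bash
python3 - <<'E'
from h import *
# calibrate +y end row prediction at level (j) : tcp then .5566,-.1987,.2341 ; same camera-in-tool pose
wi=ctrl.camera_info('wrist');st=ctrl.read_state();T=st['tcp_pos'];R=Ro.from_rotvec(st['ee_rot']).as_matrix();ey=R[:,0];Z=np.array([0,0,1.])
def pr(th,y=.066,z=.156,L=.1946):
  n=Z*np.cos(th)+ey*np.sin(th);t=ey*np.cos(th)-Z*np.sin(th);return proj(wi,T+.019*Z+n*(z-L)+t*y)
def row(name,c0=313,c1=330,r0=125,r1=185):
  g=cv2.cvtColor(cv2.imread(name),cv2.COLOR_BGR2GRAY).astype(float)[:,c0:c1].mean(1)
  d=np.diff(g[r0:r1]);k=int(np.argmax(d));ks=np.arange(k-1,k+2);ww=np.clip(d[ks],0,None);return r0+(ks*ww).sum()/ww.sum()+.5
for n,ths in(('pics/j_w.png',(0,)),('pics/k_w.png',(.16,.187,.21)),('pics/l_w.png',(.33,.355,.38))):
  print(n,row(n),[(th,pr(th)[1].round(2)) for th in ths])
# side-view plate silhouettes: pointer
s=cv2.imread('pics/l_s.png');crop(s,345,150,385,205,'pics/l_s3.png',10)
E
```

```text
pics/j_w.png 141.77243066884176 [(0, np.float64(142.71))]
pics/k_w.png 154.1934366082348 [(0.16, np.float64(151.96)), (0.187, np.float64(153.66)), (0.21, np.float64(155.13))]
pics/l_w.png 166.10945780676724 [(0.33, np.float64(163.18)), (0.355, np.float64(164.93)), (0.38, np.float64(166.7))]
```

View pics/l_s3.png

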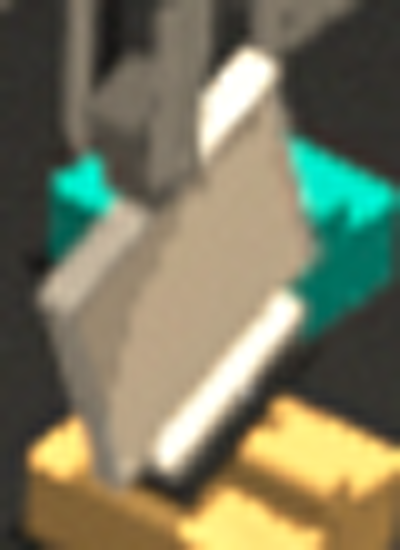

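```bash
cat > side.py <<'E'
from h import *
si=ctrl.camera_info('side')
def geom(T,th,L=.1946,yaw=88.1):
  c,s=np.cos(np.radians(yaw)),np.sin(np.radians(yaw));ey=np.array([c,s,0]);ex=np.array([s,-c,0]);Z=np.array([0,0,1.])
  n=Z*np.cos(th)+ey*np.sin(th);t=ey*np.cos(th)-Z*np.sin(th);G=np.array(T)+.019*Z
  return lambda x,y,z:proj(si,G+n*(z-L)+t*y+ex*x)
def ang(a,b): d=b-a;return np.degrees(np.arctan2(d[1],d[0]))
def strip(name,T):
  im=cv2.imread(name);f=geom(T,0.2);c=f(-.015,0,.025).astype(int)
  g=cv2.cvtColor(im,cv2.COLOR_BGR2HSV);x0,y0=c[0]-17,c[1]-20
  sub=g[y0:y0+40,x0:x0+34]
  m=((sub[:,:,2]>215)&(sub[:,:,1]<60)).astype(np.uint8)
  n,lab,stt,cen=cv2.connectedComponentsWithStats(m)
  best=1+np.argmax(stt[1:,4]);ys,xs=np.where(lab==best);p=np.stack([xs,ys],1).astype(np.float32)
  vx,vy,_,_=cv2.fitLine(p,cv2.DIST_L2,0,.01,.01).ravel()
  if vx<0:vx,vy=-vx,-vy
  return np.degrees(np.arctan2(vy,vx)),len(p),cen[best]+[x0,y0],np.ptp(xs),np.ptp(ys)
E
python3 - <<'E'
from side import *
for n,T,ths in(('i',(.5566,-.1985,.2625),(-.03,0,.03)),('j',(.5566,-.1987,.2341),(-.03,0,.03)),('k',(.558,-.1635,.2308),(.16,.187,.21)),('l',(.559,-.1332,.2224),(.30,.33,.355,.38,.41))):
  print(n,strip(f'pics/{n}_s.png',T))
  for th in ths:
    f=geom(T,th);print('   ',th,'bar',ang(f(-.015,.045,.02),f(-.015,-.045,.02)).round(2),'top',ang(f(-.01,.066,.156),f(-.01,-.066,.156)).round(2),'end',ang(f(0,.066,.156),f(0,.066,.05)).round(2))
for n in 'jkl':
  im=cv2.imread(f'pics/{n}_s.png');crop(im,345,150,390,205,f'pics/z_{n}.png',10)
E
```

```text
i (np.float32(-37.52821), 37, array([370.2972973 , 179.32432432]), np.int64(11), np.int64(9))
    -0.03 bar -36.98 top -34.76 end 93.79
    0 bar -38.34 top -36.28 end 92.59
    0.03 bar -39.65 top -37.73 end 91.36
j (np.float32(-39.579216), 35, array([370.11428571, 185.        ]), np.int64(10), np.int64(9))
    -0.03 bar -37.39 top -35.23 end 93.8
    0 bar -38.72 top -36.71 end 92.6
    0.03 bar -40.0 top -38.14 end 91.35
k (np.float32(-44.8885), 55, array([367.89090909, 186.63636364]), np.int64(14), np.int64(14))
    0.16 bar -45.0 top -43.66 end 84.63
    0.187 bar -45.95 top -44.7 end 83.2
    0.21 bar -46.74 top -45.56 end 81.95
l (np.float32(-50.36827), 64, array([367.125   , 187.390625]), np.int64(13), np.int64(17))
    0.3 bar -49.65 top -48.74 end 75.69
    0.33 bar -50.57 top -49.73 end 73.68
    0.355 bar -51.33 top -50.55 end 71.92
    0.38 bar -52.06 top -51.35 end 70.09
    0.41 bar -52.93 top -52.28 end 67.79
```

View pics/z_j.png

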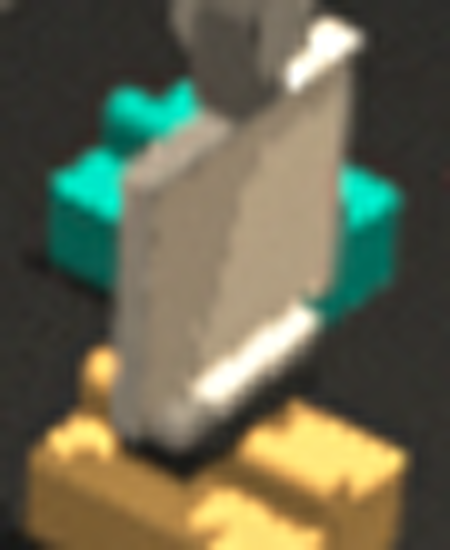

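View pics/z_l.png

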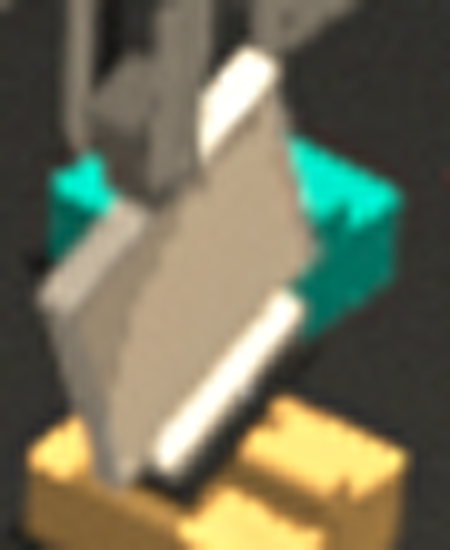

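>>> move_arm:
  commands: [0, 0, 0, 0, 0, 0, 0, 0, 0, 0, 0, 0, 0, 0, 0, 0, 0, 0, 0, 0, 0, 0, 0, 0, 0, 0, 0, 0, 0, 0, 0, 0]

```text
clock: 16.13
tcp_pos: [0.559, -0.1331, 0.2224]
ee_rot: [2.257, 2.183, 0.002]
force: [-0.8, 2.0, 4.9]
gripper_width: 0.026
```

```bash
python3 - <<'E'
from side import *
rel(None)
s=ctrl.camera('side');cv2.imwrite('pics/m_s.png',s);st=ctrl.read_state()
print(strip('pics/m_s.png',st['tcp_pos']))
ctrl.finish_job();print('done',ctrl.read_state()['clock'])
E
```

```text
clk 16.1333 tcp [ 0.559  -0.1331  0.2224] yaw 88.1 tilt [ 1.5e-03 -1.0e-04 -1.0e+00] F [-0.85  2.    4.89] w 0.026
(np.float32(-50.36827), 64, array([367.125   , 187.390625]), np.int64(13), np.int64(17))
the job is handed in; nothing more can be done
the job is handed in; nothing more can be done
```

The gauge is standing on the pale stud block's rib, rocked to about 0.355 rad toward its mark side, pressed down and still gripped. I could not confirm the pointer on the mark by eye, because no camera could see the dial in the final pose.

I gripped the gauge by its handle across the 26 mm sides, set it down level across the rib at 9–12 mm/s, and pressed the foot in. I then rocked it sideways about the rib and let it settle. The job was handed in at 16.1 s.

**Mark and roll angle:** I measured the mark before lifting, at about 0.355 ± 0.01 rad. The roll checks were:

| Check | Roll (rad) |
|---|---|
| Hand displacement | 0.355 |
| Side view, plate end edge | 0.355 |
| Side view, foot bar edge | 0.32 |
| Wrist view, plate end | 0.37–0.38 |

The last two disagree with the others, falling on either side of 0.355. I took the difference as image measurement error and left the roll as it was.

**Foot:** It is about 6 mm in of 12 mm by height. The force agrees: about 5 N of hand push plus the gauge's 3.9 N weight.

**Grip:** The fingers closed during the first part of the lift, so the hold is about 12 mm above the handle's centre. It is firm, and the pose and foot bar angle did not change over the last 0.8 s.

I did not touch any of the other objects.

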